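Bring a scored acrylic sheet to the snapping edge

TASK

The white acrylic sheet on the plywood stand is to be snapped along its score line. With the fingertips, push it flat across the stand until the score line lies right above the stand's front edge and parallel to it, so that just the narrow strip overhangs and the rest lies on the stand; do not lift or tip the sheet, and leave the other objects where they are. Then take the hand away.

Things in the scene. Friction and masses are not known exactly. Their poses are not given: they have to be found in the camera images.
- stand: Low fixed plywood stand, 300 mm deep (x) by 370 mm wide (y), 60 mm high, flat open top without fences. Origin on the table surface, 130 mm behind the front edge and midway between the sides; x points horizontally to the front edge (the one farther from the robot), y along that edge, z up. The top is at z = 60 mm, from x = -170 to +130 mm and y = -185 to +185 mm.
- edge (a point): Middle of the stand's front top edge, on the top surface (60 mm above the table). Axes as the stand: x points outward over the edge, y runs along the edge.
- sheet: Loose white acrylic sheet, 120 mm (x) by 160 mm (y) by 6 mm thick, about 0.14 kg, lying flat on the stand, turned by up to about 0.3 rad to it. Origin at the centre of its underside; x points toward the side with the score line, z up. It slides freely and tips off if more than half of it overhangs.
- score (a point): Middle of the dark score line that runs straight across the sheet's top face along the sheet's y, parallel to its front side and 40 mm from it (80 mm from the rear side); the point is on the top face. Axes as the sheet.
- spool: Bystander: loose blue spool standing on the stand near one side end, 44 mm diameter, 32 mm high. Origin at the centre of its underside.
- jar: Bystander: small loose glass jar with a white cap standing on the stand near the other side end, 40 mm diameter, 45 mm high. Origin at the centre of its underside.
- carton: Bystander: loose cardboard carton on the table beside the stand, 70 x 90 x 60 mm high. Origin at the centre of its underside.
- pot: Bystander: loose white plastic pot on the table on the other side of the stand, 90 mm diameter, 80 mm high. Origin at the centre of its underside.
Not all that is in view belongs to the job. What is shaped like the sheet but turquoise or yellow is not meant.

How it is judged:
At the end, for the whole second after the job is handed in: Middle of the score line within 6 mm of the vertical plane of the stand's front edge and within 100 mm of the edge's middle sideways; line parallel to the edge within 0.07 rad; sheet flat on the stand and at rest; spool, jar, carton and pot within 20 mm of where they stood (x of score in the frame of edge between -0.006 and 0.006 m and y of score in the frame of edge between -0.1 and 0.1 m and z of score in the frame of edge between 0.003 and 0.009 m and x of sheet in the frame of edge below 0 m and angle between the x axis of sheet and the x axis of stand, either way round below 0.07 rad and angle between sheet's own z axis and vertical below 0.05 rad and linear speed of sheet below 0.01 m/s and distance of each of spool, jar, carton, pot from where it was at the start of the episode below 0.02 m); the robot touches nothing.
It fails at once if the sheet is lifted more than 15 mm off the stand (z of sheet in the frame of stand above 0.075 m).
It fails at once if the sheet is tipped by more than 0.2 rad or falls off (angle between sheet's own z axis and vertical above 0.2 rad or z of sheet in the frame of stand below 0.04 m).
It fails at once if the spool, jar, carton or pot is pushed away, lifted or carried (more than 20 mm) (distance of any of spool, jar, carton, pot from where it was at the start of the episode above 0.02 m).
It also fails if it takes over 48 s, if anything falls off the work surface, if the arm or the gripper's body presses on something with over 40 N, if the wrist force passes 120 N, or if a joint passes its speed limit or range.

ROBOT

A 6-joint arm with a two-finger parallel gripper is mounted at the origin on the work surface. World frame = base frame: x ahead of the robot, y to its left, z up, the work surface at z = 0. Lengths are in m, angles in rad, forces in N, time in s.
With the tool pointing down it reaches from about 0.4 to 0.825 m from the base axis. Payload 7 kg.
Tool frame: the origin (TCP) lies midway between the tips of the shut fingers; the grasp point (between the pads) lies 19 mm behind it (ctrl.grip_depth is the distance from the TCP to the grasp point, in m); z points along the fingers, y is the direction in which the jaws open and shut (so a half turn about z gives the same grasp; the last joint's range is limited). The gripper opens to 85 mm and grips with 20 to 120 N. Pads are 22 mm wide; open, the fingers measure 114 mm over their backs; the gripper's body (76 mm by 85 mm) begins 54 mm behind the grasp point. The pads swing forward as they close: fully open they stand 13 mm farther back than shut.
Start: joints at [1.438, 0.359, 0.012, 0, -1.224, -0.288], TCP at [0.276, 0.616, 0.231] pointing down, gripper open.
Joint ranges: [-3.07, 3.07], [-1.43, 2.12], [-1.02, 1.25], [-3.03, 1.67], [-3.05, -0], [-3.03, 3.03]. Speed limits (rad/s): [2.39, 2.39, 3.01, 3.14, 3.14, 3.14].

INTERFACE

Orientations are given as a unit quaternion [x, y, z, w].
In Python, from workcell import readout, cams, ticket, ctrl gives the robot as it stands. The module is installed in compiled form; this text tells all that it offers.
- The arm moves only by the shell command python3 -m crank 'ROWS' [OPENING]. ROWS is JSON, a list of rows, each a list of 6 numbers: the shift along the tool's x, y, z in mm, then the turn, a rotation vector about the tool's x, y, z in rad. A call has 1 to 10 rows; each row is the pose to reach, as a shift and turn from the pose commanded when the call began, along the tool's axes at that moment; what a row does not reach only later rows make up. A row lasts 1/8 s, in which the tool goes at most 62.5 mm and 10.7 degrees, less where a joint would pass 70% of its speed; a pose out of reach is approached as far as the arm can. A call with a gripper value outside its range is refused whole. OPENING is the finger opening in mm, from 0 to 85.4, set as the call begins (- or left out, the last holds). The fingers move at their own pace and stop on an object; the grip force is fixed at half the most. Time passes only in rows, so rows that repeat a pose let the fingers close. It gives the time, the measured TCP pose, the force and the opening at its end, in the units of the state.
- readout.observe(): the state, without advancing time (a new reading comes with each control period).
- cams.get_image(name): name is "side" or "top"; returns (picture, depth): 384x512x3 uint8, red, green, blue; 384x512 float32, m along the optical axis (not along the pixel's ray), 0 where there is no reading.
- cams.camera_model(name): a dict with "K" (3x3 intrinsics, pixels), "k1" (the pictures are not rectified: a ray, as slopes to the right and down, at radius r is drawn at 1 + k1 r^2 times it, then the intrinsics apply), "R" (3x3) and "t" (3): a world point X has camera coordinates R X + t. Camera axes: x right, y down, z forward; pixel columns grow to the right and rows downward; lengths in m; the calibration is good to about 2 mm. A picture is of the moment at which its call begins. camera_model takes no time and is no camera call.
- ticket.hand_in(): hands the job in, once; it reports no verdict.
Trained networks look in the newest picture that a camera, given by its name, has taken for a name from the list of things; names that differ only in an ending like _2 or _b are one class to them, and where a whole thing is asked for, a point or a joint stands for the part that bears it (a point fixed in the world has none). Each returns a list of dicts, best first, with "score" (0 to 1); they miss things now and then, are a little off and sometimes report something else, mostly with a low value. They report only what shows in the picture. A call takes as long as a camera call. They do not tell look-alikes from the thing itself.
- cams.find_in(camera, label): "bbox" ([centre column, centre row, width, height] in pixels, round what is visible of it).
- cams.outline_of(camera, label): "pixels" (384x512 bool, what is visible of it) and "bbox" ([centre column, centre row, width, height] in pixels, round what is visible of it).
- cams.mark_of(camera, label): "xy" ([column, row] in pixels: a listed point, or the origin of a listed thing).
The state is a dict: "clock": time; "q": joint angles; "qvel": joint speeds; "tau": joint torques, N m; "tool_pos": TCP position; "tool_rot": TCP orientation; "force": force on the tool from outside, world axes, zero at the start; "ft_torque": the same for the moment, N m; "opening": opening from 0.0 (shut) to 1.0 (fully open).
Only numpy, scipy, OpenCV 4.12 (cv2) and the standard library are available. Lean on these libraries where they do the work, as an engineer would, in place of code of your own. Each camera call takes 0.05 s, during which the arm holds its last target. There are 200 camera calls.

## Working session

There is one attempt and no reset: what is moved stays moved. The work goes in short steps, Python scripts to look and compute and a shell command to move; the robot and the scene stay as the last step left them, time stands still between calls to the robot, and variables do not carry over. Pictures are saved under pics/ and viewed, about 8 in all and at most 12, crops included, and the job is handed in when it is done.

```bash
mkdir -p pics
cat > h.py <<'E'
import numpy as np, cv2
from workcell import readout, cams, ticket, ctrl
def ray(name,px):
    m=cams.camera_model(name);K=np.array(m["K"]);R=np.array(m["R"]);t=np.array(m["t"])
    d=cv2.undistortPoints(np.array(px,float).reshape(-1,1,2),K,np.array([m["k1"],0,0,0.])).reshape(-1,2)
    return (np.c_[d,np.ones(len(d))])@R, -R.T@t
def onz(name,px,z):
    d,c=ray(name,px); return c+d*((z-c[2])/d[:,2])[:,None]
def proj(name,X):
    m=cams.camera_model(name);R=np.array(m["R"]);t=np.array(m["t"],float)
    return cv2.projectPoints(np.array(X,float).reshape(-1,1,3),cv2.Rodrigues(R)[0],t,np.array(m["K"]),np.array([m["k1"],0,0,0.]))[0].reshape(-1,2)
E
python3 - <<'E'
from h import *
for n in("top","side"):
    p,d=cams.get_image(n); cv2.imwrite(f"pics/{n}0.png",p[...,::-1])
    m=cams.camera_model(n); print(n,m["k1"],-np.array(m["R"]).T@m["t"],np.array(m["R"])[2])
    for l in("sheet","stand","spool","jar","carton","pot"):
        for o in cams.outline_of(n,l)[:3]: print(l,round(o["score"],2),np.round(o["bbox"]))
    for l in("score","edge"):
        for o in cams.mark_of(n,l)[:3]: print(l,round(o["score"],2),o["xy"],onz(n,o["xy"],.066 if l=="score" else .06))
print(readout.observe())
E
```

```text
top -0.07733817986188336 [0.37097945 0.00757015 1.01363075] [ 0.16952255  0.00241956 -0.98552334]
sheet 0.93 [174. 114.  64.  56.]
sheet 0.86 [265. 178.  58.  50.]
sheet 0.85 [352. 110.  66.  54.]
stand 0.67 [267. 195. 140. 110.]
spool 0.8 [326. 183.  23.  16.]
jar 0.72 [212. 187.  18.  17.]
carton 0.84 [364. 188.  43.  36.]
pot 0.82 [172. 184.  35.  33.]
score 0.96 [349.0, 290.6] [[ 0.27741758 -0.22096104  0.066     ]]
score 0.88 [351.9, 113.1] [[ 0.76336747 -0.25991242  0.066     ]]
score 0.82 [160.3, 300.8] [[0.26091307 0.26948058 0.066     ]]
edge 0.76 [268.2, 144.1] [[ 0.67828703 -0.02113426  0.06      ]]
side -0.0023499493867929853 [-0.05944925 -0.79420519  0.69441064] [ 0.50508799  0.68475282 -0.52535673]
sheet 0.95 [121. 204.  56.  39.]
sheet 0.85 [212. 321.  63.  69.]
sheet 0.79 [276. 195.  75.  38.]
stand 0.83 [268. 224. 180. 122.]
spool 0.74 [310. 227.  24.  19.]
jar 0.49 [235. 171.  16.  20.]
jar 0.24 [276. 196.  75.  47.]
carton 0.67 [339. 267.  44.  50.]
pot 0.66 [217. 162.  28.  31.]
pot 0.23 [233. 170.  18.  19.]
score 0.96 [223.5, 315.9] [[ 0.2466624  -0.29458938  0.
[... 161 characters left out ...]
 [[ 0.67773914 -0.0353563   0.06      ]]
{'clock': 0.9, 'q': array([ 1.43810176e+00,  3.58598659e-01,  1.19073153e-02, -1.13434363e-05,
       -1.22408507e+00, -2.88090469e-01]), 'qvel': array([ 0.00097573, -0.00192769,  0.00085227, -0.00102292,  0.00127836,
       -0.00226775]), 'tau': array([ 2.88458548e-03, -5.82956243e+01,  2.93662190e+01,  6.94208086e+00,
       -5.34007286e-04,  9.87928331e-06]), 'tool_pos': array([0.27573308, 0.61609755, 0.23130425]), 'tool_rot': array([ 9.77948613e-01, -2.08845662e-01, -6.09097577e-06, -9.51246779e-06]), 'force': array([-0.17230746,  0.87064924, -0.32531735]), 'ft_torque': array([-0.00974764, -0.02389682, -0.00049136]), 'opening': 0.9980425233338718}
```

View pics/top0.png

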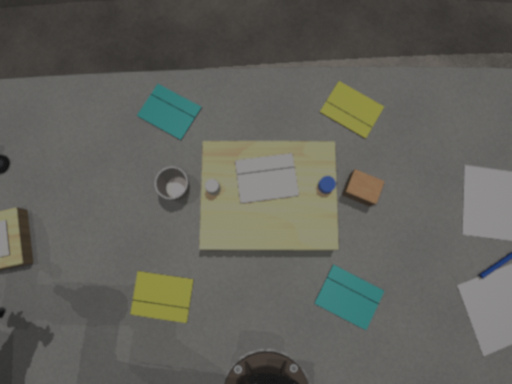

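View pics/side0.png

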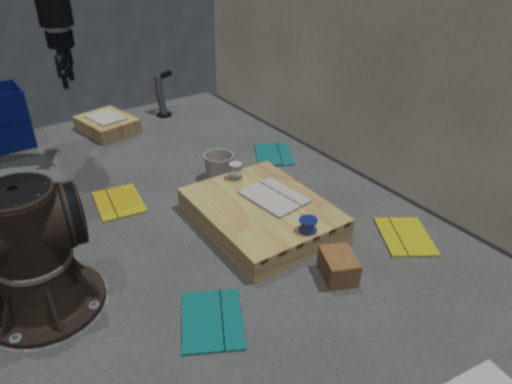

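The top picture shows the white sheet on the stand around (267,178), with the score line at about row 170. The stand's front edge is at about row 142, the jar at (212,187) and the spool at (327,184). The turquoise and yellow sheets on the table aren't part of the job.

```bash
cat >> h.py <<'E'
def sheetpose(n="top"):
    "min-area rectangle and score line in world; returns centre, yaw, score point"
    p,d=cams.get_image(n); hsv=cv2.cvtColor(p,cv2.COLOR_RGB2HSV)
    best=None
    for o in cams.outline_of(n,"sheet"):
        m=o["pixels"]
        if np.median(hsv[...,1][m])<50 and (best is None or o["score"]>best["score"]): best=o
    return p,d,best
def rect(n,m,z):
    c=max(cv2.findContours(m.astype(np.uint8),cv2.RETR_EXTERNAL,cv2.CHAIN_APPROX_NONE)[0],key=cv2.contourArea).reshape(-1,2)
    w=onz(n,c,z)[:,:2]
    r=cv2.minAreaRect((w*1000).astype(np.float32)); return np.array(r[0]),r[1],r[2],cv2.boxPoints(r)
E
python3 - <<'E'
from h import *
p,d,b=sheetpose()
print(b["score"],b["bbox"],rect("top",b["pixels"],.066))
s=[o for o in cams.outline_of("top","stand")][0]
m=s["pixels"]|b["pixels"]
hsv=cv2.cvtColor(p,cv2.COLOR_RGB2HSV)
wood=((hsv[...,1]>60)&(hsv[...,0]>15)&(hsv[...,0]<35)&(hsv[...,2]>140)); wood[:, :190]=0; wood[:,350:]=0; wood[:130]=0;wood[260:]=0
print("stand",rect("top",wood,.06)); print("standnet",rect("top",m,.06))
for l,z in(("spool",.032+.06),("jar",.105),("carton",.06),("pot",.08)):
    o=cams.outline_of("top",l)[0]; r=rect("top",o["pixels"],z); print(l,r[0],r[1],r[2])
c=cv2.resize(p[135:260,190:345,::-1],None,fx=5,fy=5,interpolation=cv2.INTER_CUBIC); cv2.imwrite("pics/c1.png",c)
E
```

```text
0.89 [265.4, 178.8, 57.7, 53.9] (array([581.15795898, -15.64496613]), (120.1595687866211, 161.9119873046875), 6.46229887008667, array([[ 512.3483  ,   58.034702],
       [ 530.5715  , -102.848526],
       [ 649.9676  ,  -89.32463 ],
       [ 631.74445 ,   71.55859 ]], dtype=float32))
stand (array([650.00128174, -21.12385559]), (361.2352294921875, 69.07174682617188), 88.7001953125, array([[ 611.3772 , -200.91159],
       [ 680.43115, -202.4784 ],
       [ 688.62537,  158.66388],
       [ 619.5714 ,  160.23068]], dtype=float32))
standnet (array([582.94909668, -14.30836487]), (124.7364273071289, 166.02610778808594), 7.167581081390381, array([[ 510.7106  ,   60.274185],
       [ 531.4259  , -104.45451 ],
       [ 655.1876  ,  -88.890915],
       [ 634.4723  ,   75.83778 ]], dtype=float32))
spool [ 552.07659912 -169.14929199] (43.68415069580078, 52.378990173339844) 35.58159637451172
jar [550.55096436 127.05511475] (41.495567321777344, 34.8927116394043) 44.13418197631836
carton [ 549.47442627 -277.58096313] (98.67337799072266, 84.29718780517578) 65.9443130493164
pot [567.0871582  240.31581116] (93.58287811279297, 87.55320739746094) 88.57861328125
```

View pics/c1.png

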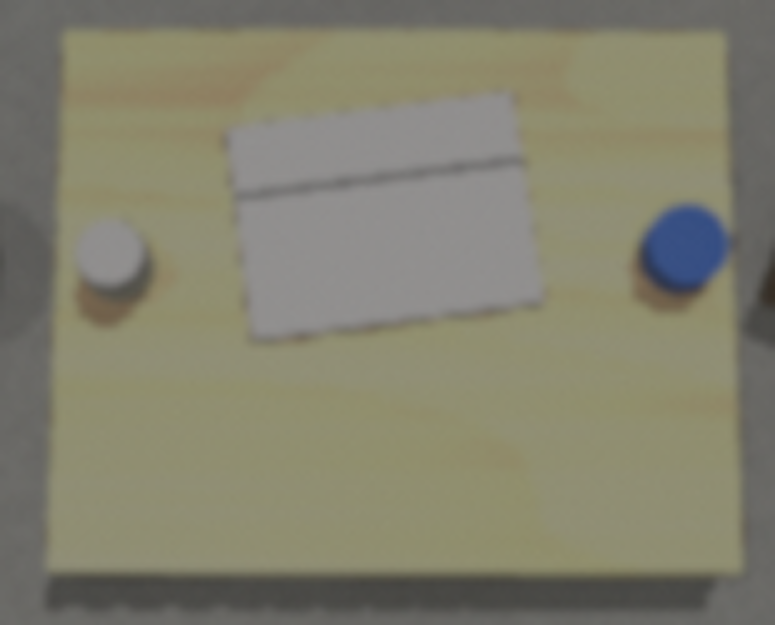

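The 5x crop shows the stand's top corners at about (62,30), (727,32), (743,573) and (47,573). The score line runs from (236,195) to (523,158).

Run:
```python
from h import *
f=lambda c:(np.array(c)+.5)/5-.5+[190,135]
s=onz("top",f([[62,30],[727,32],[743,573],[47,573]]),.06)*1000; print("stand",s[:,:2].round(1), np.linalg.norm(np.diff(s[[0,1,2,3,0]],axis=0),axis=1))
e=s[1]-s[0]; print("edge yaw",np.arctan2(e[0],-e[1]))
l=onz("top",f([[236,195],[523,158]]),.066)*1000; print("score",l.round(1)); e=l[1]-l[0]; print("yaw",np.arctan2(e[0],-e[1]))
k=onz("top",f([[228,129],[513,92],[541,302],[252,340]]),.066)*1000; print("corners",k.round(1), k.mean(0))
# subpixel stand front edge & depth check
p,d=cams.get_image("top"); g=cv2.cvtColor(p,cv2.COLOR_RGB2HSV)[...,1].astype(float)
E=[]
for c in range(210,330,4):
    gr=np.diff(g[135:150,c]); gr=np.clip(gr,0,None); E.append([c,135.5+(gr*np.arange(14)).sum()/gr.sum()])
w=onz("top",E,.06)*1000; q=np.polyfit(w[:,1],w[:,0],1); print("edge fit x=",q, np.std(w[:,0]-np.polyval(q,w[:,1])))
```

```text
stand [[ 692.9  163.5]
 [ 683.7 -208. ]
 [ 385.  -199.5]
 [ 392.8  169.6]] [371.56991411 298.84225095 369.1273727  300.16719664]
edge yaw -0.024744439102444834
score [[594.6  66.6  66. ]
 [611.9 -90.4  66. ]]
yaw 0.1101420440215208
corners [[631.8  70.7  66. ]
 [649.4 -86.3  66. ]
 [532.  -97.   66. ]
 [514.6  58.8  66. ]] [581.9577496  -13.45609137  66.        ]
edge fit x= [2.08289104e-02 6.88381775e+02] 0.7742566332264849
```

```bash
cat >> h.py <<'E'
from scipy.spatial.transform import Rotation as Ro
def plan(target,yaw):
    s=readout.observe();R=Ro.from_quat(s["tool_rot"]);W=Ro.from_euler("z",yaw)*Ro.from_euler("x",np.pi)
    print("t",s["clock"],"pos",s["tool_pos"].round(4),"F",s["force"].round(1),"tool shift mm",(R.inv().apply(np.array(target)-s["tool_pos"])*1000).round(1),"rotvec",(R.inv()*W).as_rotvec().round(4))
E
python3 -c "
from h import *
plan([.485,-.014,.15],-.023)"
```

```text
t 1.3 pos [0.2757 0.6161 0.2313] F [ 0.1 -0.3  0.6] tool shift mm [448.4 489.6  81.3] rotvec [ 0.      0.     -0.3978]
```

```bash
python3 -m crank '[[20,22,0,0,0,-0.02],[60,65,0,0,0,-0.06],[100,109,0,0,0,-0.1],[140,153,0,0,0,-0.14],[180,197,0,0,0,-0.18],[220,240,0,0,0,-0.22],[260,284,10,0,0,-0.26],[300,328,20,0,0,-0.3],[335,366,30,0,0,-0.34],[360,393,40,0,0,-0.38]]' 85; python3 -c "
from h import *
plan([.485,-.014,.12],-.023)"
```

```text
clock: 2.55
tool_pos: [0.4441, 0.1084, 0.1914]
tool_rot: [1.0, -0.02, 0.0, -0.0]
force: [-0.2, -0.1, -0.8]
opening: 0.992
t 2.55 pos [0.4441 0.1084 0.1914] F [-0.2 -0.1 -0.8] tool shift mm [ 45.7 120.6  71.4] rotvec [-0.0006 -0.0008 -0.0174]
```

```bash
python3 -m crank '[[15,40,10,0,0,0],[30,80,30,0,0,-0.01],[42,110,55,0,0,-0.018],[46,120,71,0,0,-0.018],[46,120,71,0,0,-0.018],[46,120,71,0,0,-0.018]]'
python3 - <<'E'
from h import *
plan([.485,-.014,.052],-.023)
p,d=cams.get_image("side"); cv2.imwrite("pics/s1.png",cv2.resize(p[120:290,170:370,::-1],None,fx=3.5,fy=3.5,interpolation=cv2.INTER_CUBIC))
E
```

```text
clock: 3.3
tool_pos: [0.4852, -0.0111, 0.121]
tool_rot: [1.0, -0.011, 0.0, -0.0]
force: [-0.4, 0.6, 0.5]
opening: 0.997
t 3.3 pos [ 0.4852 -0.0111  0.121 ] F [-0.4  0.6  0.5] tool shift mm [-0.2  2.9 69. ] rotvec [-0.0001 -0.0008  0.0004]
```

View pics/s1.png

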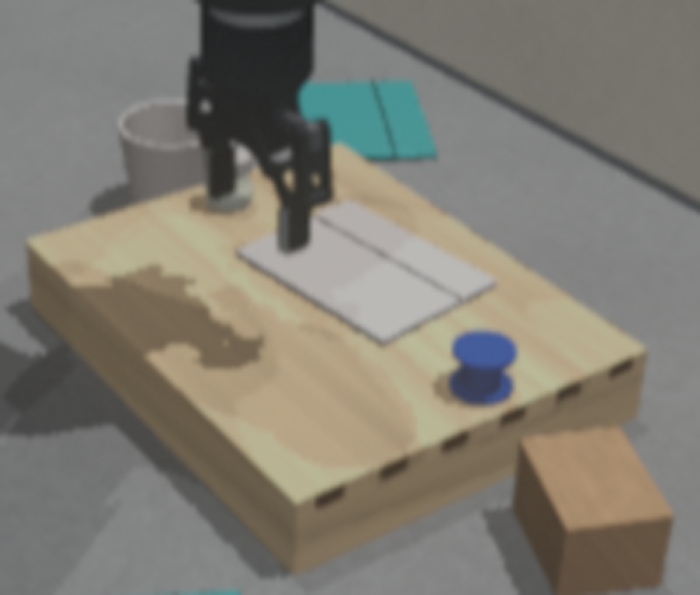

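The side view shows the open fingers straddling the area behind the sheet's rear side and clear of the jar and spool. I'll lower them in small steps and watch for contact.

```bash
python3 -m crank '[[0,3,20,0,0,0],[0,3,45,0,0,0],[0,3,62,0,0,0],[0,3,66,0,0,0],[0,3,66,0,0,0],[0,3,66,0,0,0]]'; python3 -m crank '[[0,0,1,0,0,0],[0,0,2,0,0,0],[0,0,2,0,0,0]]';  python3 -m crank '[[0,0,1,0,0,0],[0,0,2,0,0,0],[0,0,2,0,0,0]]'
```

```text
clock: 4.1
tool_pos: [0.4855, -0.0141, 0.0553]
tool_rot: [1.0, -0.011, 0.001, -0.0]
force: [-0.8, 0.4, -0.9]
opening: 0.995
clock: 4.47
tool_pos: [0.4848, -0.0145, 0.0523]
tool_rot: [1.0, -0.011, -0.0, 0.0]
force: [-1.5, 0.1, 0.4]
opening: 0.994
clock: 4.85
tool_pos: [0.4847, -0.0145, 0.0502]
tool_rot: [1.0, -0.011, -0.0, 0.0]
force: [0.1, -0.9, 0.8]
opening: 0.995
```

```bash
python3 -m crank '[[0,0,1,0,0,0],[0,0,1,0,0,0],[0,0,1,0,0,0]]';python3 -m crank '[[0,0,1,0,0,0],[0,0,1,0,0,0],[0,0,1,0,0,0]]';python3 -m crank '[[0,0,1,0,0,0],[0,0,1,0,0,0],[0,0,1,0,0,0]]'
```

```text
clock: 5.22
tool_pos: [0.4848, -0.0145, 0.0493]
tool_rot: [1.0, -0.011, -0.0, 0.0]
force: [0.6, 0.4, 0.9]
opening: 0.996
clock: 5.6
tool_pos: [0.4848, -0.0145, 0.0483]
tool_rot: [1.0, -0.011, -0.0, 0.0]
force: [-0.1, 0.1, 0.5]
opening: 0.996
clock: 5.98
tool_pos: [0.4848, -0.0145, 0.0473]
tool_rot: [1.0, -0.011, -0.0, 0.0]
force: [0.3, -0.4, -0.0]
opening: 0.996
```

```bash
python3 -m crank '[[0,0,-1.5,0,0,0],[3,0,-1.5,0,0,0],[8,0,-1.5,0,0,0],[13,0,-1.5,0,0,0],[18,0,-1.5,0,0,0],[22,0,-1.5,0,0,0],[26,0,-1.5,0,0,0],[30,0,-1.5,0,0,0],[34,0,-1.5,0,0,0],[36,0,-1.5,0,0,0]]'; python3 -m crank '[[3,0,0,0,0,0],[7,0,0,0,0,0],[11,0,0,0,0,0],[15,0,0,0,0,0],[19,0,0,0,0,0],[23,0,0,0,0,0],[27,0,0,0,0,0],[30,0,0,0,0,0],[32,0,0,0,0,0],[32,0,0,0,0,0]]'
python3 - <<'E'
from h import *
plan([.597,-.0167,.0488],-.023)
for n,cr in(("top",(135,260,190,345)),):
    p,d=cams.get_image(n); cv2.imwrite("pics/c2.png",cv2.resize(p[cr[0]:cr[1],cr[2]:cr[3],::-1],None,fx=5,fy=5,interpolation=cv2.INTER_CUBIC))
E
```

```text
clock: 7.22
tool_pos: [0.521, -0.0153, 0.0488]
tool_rot: [1.0, -0.011, -0.0, 0.0]
force: [-1.9, -0.2, -0.1]
opening: 0.996
clock: 8.48
tool_pos: [0.5531, -0.016, 0.0488]
tool_rot: [1.0, -0.011, 0.0, -0.0]
force: [-0.2, 0.2, -0.0]
opening: 0.998
t 8.475 pos [ 0.5531 -0.016   0.0488] F [-0.2  0.2 -0. ] tool shift mm [43.9 -0.3  0.1] rotvec [-0.0001 -0.0004  0.0002]
```

View pics/c2.png

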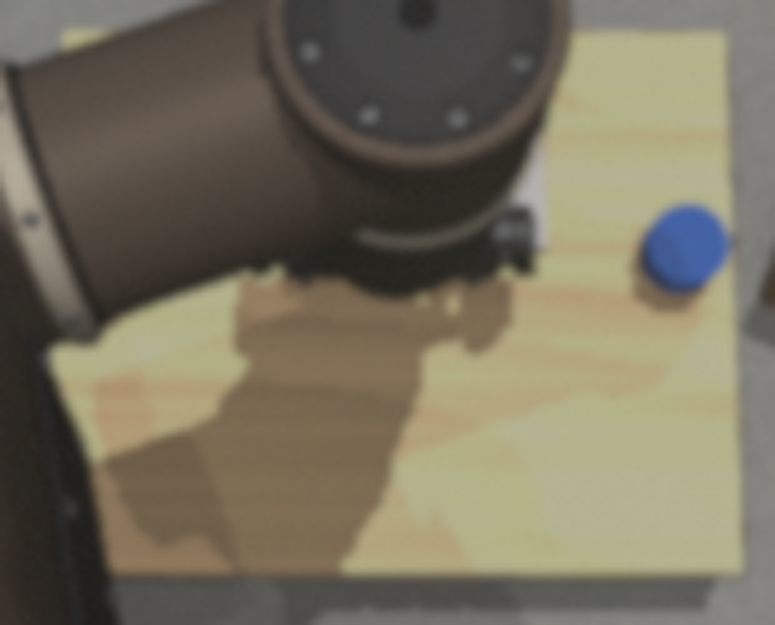

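The arm hides most of the sheet from the top camera; only its rear right corner shows, at crop (547,247). I'll push to about 12 mm short, then back off and measure.

```bash
python3 -m crank '[[3,0,0,0,0,0],[7,0,0,0,0,0],[11,0,0,0,0,0],[15,0,0,0,0,0],[19,0,0,0,0,0],[23,0,0,0,0,0],[27,0,0,0,0,0],[30,0,0,0,0,0],[32,0,0,0,0,0],[32,0,0,0,0,0]]'
python3 -m crank '[[-15,0,0,0,0,0],[-30,0,-20,0,0,0],[-60,0,-60,0,0,0],[-110,20,-110,0,0,0],[-150,-20,-160,0,0,0],[-180,-80,-180,0,0,0],[-180,-140,-180,0,0,0],[-180,-200,-180,0,0,0],[-180,-250,-180,0,0,0],[-180,-250,-180,0,0,0]]'
python3 - <<'E'
from h import *
p,d=cams.get_image("top"); cv2.imwrite("pics/c3.png",cv2.resize(p[125:250,190:345,::-1],None,fx=5,fy=5,interpolation=cv2.INTER_CUBIC))
p,d=cams.get_image("side"); cv2.imwrite("pics/s3.png",cv2.resize(p[120:290,170:370,::-1],None,fx=4,fy=3.5,interpolation=cv2.INTER_CUBIC))
E
```

```text
clock: 9.78
tool_pos: [0.5851, -0.0167, 0.0488]
tool_rot: [1.0, -0.011, 0.0, -0.0]
force: [-0.0, 0.4, -0.2]
opening: 0.994
clock: 11.02
tool_pos: [0.4097, 0.2402, 0.2285]
tool_rot: [1.0, -0.009, 0.0, -0.0]
force: [-0.5, -0.9, -1.2]
opening: 0.993
```

View pics/c3.png

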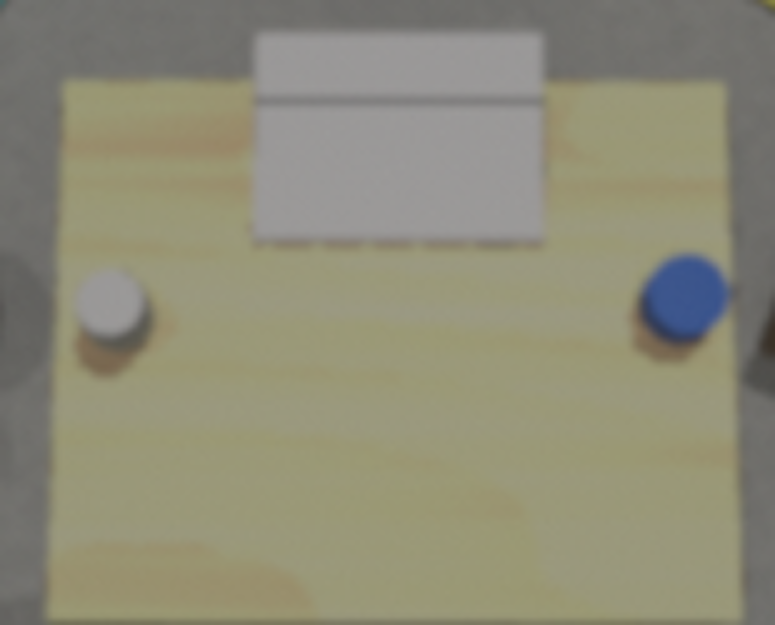

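The sheet is now parallel to the edge: the score line is at crop row ~100 and the stand's front edge at row ~80. Next I'll measure the gap at sub-pixel precision.

```bash
cat >> h.py <<'E'
def gap():
    p,d=cams.get_image("top"); sat=cv2.cvtColor(p,cv2.COLOR_RGB2HSV)[...,1].astype(float); g=p.mean(2)
    def fit(P,z):
        w=onz("top",P,z)*1000; q=np.polyfit(w[:,1],w[:,0],1); r=w[:,0]-np.polyval(q,w[:,1]); k=abs(r)<2*r.std()+.3
        return np.polyfit(w[k,1],w[k,0],1),r[k].std()
    E=[];S=[];B=[]
    for c in list(range(205,238,2))+list(range(303,334,2)):
        gr=np.clip(np.diff(sat[135:148,c]),0,None); E.append([c,135.5+(gr*np.arange(12)).sum()/gr.sum()])
    for c in range(244,297,2):
        r0=136+np.argmin(g[136:152,c]-np.median(g[136:152,c])); v=np.clip(np.median(g[136:152,c])-8-g[r0-2:r0+3,c],0,None)
        S.append([c,r0+(v*np.arange(-2,3)).sum()/max(v.sum(),1e-6)])
        gr=np.clip(np.diff(sat[165:180,c]),0,None); B.append([c,165.5+(gr*np.arange(14)).sum()/gr.sum()])
    (e,re),(s,rs),(b,rb)=fit(E,.06),fit(S,.066),fit(B,.066)
    y=-20; print("edge",e,re,"score",s,rs,"rear",b,rb); print("score x",np.polyval(s,y)-np.polyval(e,y),"rear+80",np.polyval(b,y)+80-np.polyval(e,y),"dyaw",e[0]-s[0],e[0]-b[0])
E
python3 - <<'E'
from h import *
gap()
print(onz("top",(np.array([[254,103],[545,103]])+.5)/5-.5+[190,125],.066))
plan([.545,-.0155,.150],-.023)
E
```

```text
edge [2.38427492e-02 6.89786839e+02] 0.7189954727519452 score [2.25083071e-02 6.75204225e+02] 0.0600107163918507 rear [2.36821580e-02 5.95119616e+02] 0.6316226957533575
score x -14.555925779547579 rear+80 -14.664011066234025 dyaw 0.001334442137091607 0.0001605912575191569
[[ 0.67491153  0.0559157   0.066     ]
 [ 0.6714507  -0.10486067  0.066     ]]
t 11.175 pos [0.4098 0.2367 0.2284] F [ 0.  -0.7  0.9] tool shift mm [140.8 249.1  78.4] rotvec [0.0005 0.0006 0.0008]
```

View pics/s3.png

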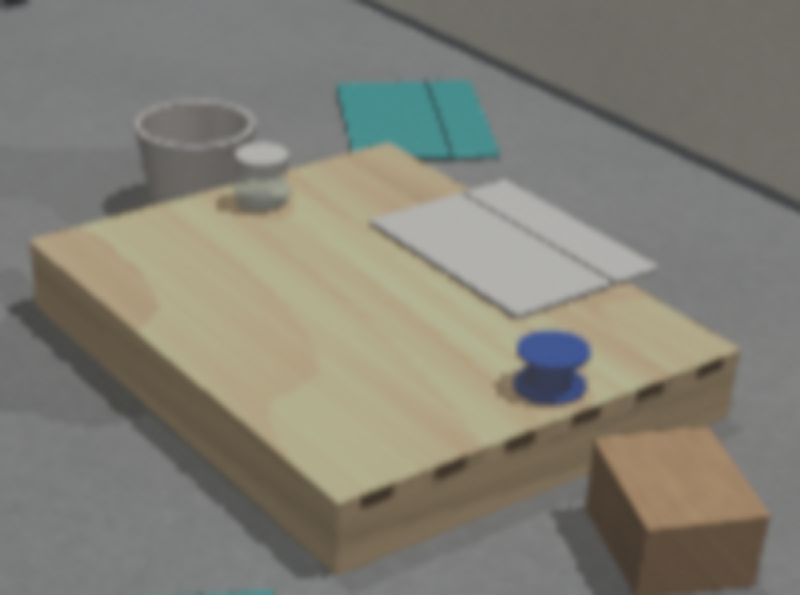

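The side view confirms the sheet lies flat and parallel, with the spool, jar, carton and pot standing clear. The gap is 14.6 mm from my fit and about 13.6 mm from the corner-based edge, so I'll push the TCP to x = 0.599.

```bash
python3 -m crank '[[10,50,0,0,0,0],[40,105,0,0,0,0],[80,160,0,0,0,0],[120,215,0,0,0,0],[141,245,15,0,0,0],[141,249,50,0,0,0],[141,249,78,0,0,0],[141,249,78,0,0,0]]'; python3 -m crank '[[0,0,30,0,0,0],[0,0,70,0,0,0],[0,0,95,0,0,0],[0,0,100,0,0,0],[0,0,100,0,0,0]]'; python3 -c "
from h import *
plan([.599,-.0170,.0488],-.023)"
```

```text
clock: 12.18
tool_pos: [0.5435, -0.0168, 0.1491]
tool_rot: [1.0, -0.013, -0.002, 0.001]
force: [0.7, -0.3, 1.6]
opening: 0.995
clock: 12.8
tool_pos: [0.5466, -0.0149, 0.0522]
tool_rot: [1.0, -0.011, 0.001, -0.0]
force: [0.6, -0.0, 1.0]
opening: 0.992
t 12.8 pos [ 0.5466 -0.0149  0.0522] F [ 0.6 -0.   1. ] tool shift mm [52.5  0.9  3.4] rotvec [-0.0002 -0.0015  0.0003]
```

```bash
python3 -m crank '[[0,0,1,0,0,0],[0,0,1,0,0,0],[0,0,1,0,0,0]]'; python3 -c "
from h import *
plan([.599,-.0170,.0488],-.023)"
```

```text
clock: 13.18
tool_pos: [0.5461, -0.0148, 0.0503]
tool_rot: [1.0, -0.011, 0.0, -0.0]
force: [-0.3, 0.2, 0.1]
opening: 0.995
t 13.175 pos [ 0.5461 -0.0148  0.0503] F [-0.3  0.2  0.1] tool shift mm [53.   1.   1.6] rotvec [-0.0003 -0.0008  0.0003]
```

```bash
python3 -m crank '[[6,0,1.5,0,0,0],[14,0,1.5,0,0,0],[22,0,1.5,0,0,0],[28,0,1.5,0,0,0],[32,0,1.5,0,0,0],[36,0,1.5,0,0,0],[39,0,1.5,0,0,0],[42,0,1.5,0,0,0],[45,0,1.5,0,0,0],[47,0,1.5,0,0,0]]'; python3 -m crank '[[2,0,0,0,0,0],[4,0,0,0,0,0],[5,0,0,0,0,0],[6,0,0,0,0,0],[6,0,0,0,0,0],[6,0,0,0,0,0]]'
python3 -m crank '[[-15,0,0,0,0,0],[-30,0,-20,0,0,0],[-60,0,-60,0,0,0],[-110,20,-110,0,0,0],[-150,-20,-160,0,0,0],[-180,-80,-180,0,0,0],[-180,-140,-180,0,0,0],[-180,-200,-180,0,0,0],[-180,-250,-180,0,0,0],[-180,-250,-180,0,0,0]]'
python3 - <<'E'
from h import *
gap()
p,d=cams.get_image("top"); cv2.imwrite("pics/c4.png",cv2.resize(p[110:200,195:340,::-1],None,fx=5.5,fy=5.5,interpolation=cv2.INTER_CUBIC))
E
```

```text
clock: 14.42
tool_pos: [0.5928, -0.016, 0.0483]
tool_rot: [1.0, -0.011, -0.0, 0.0]
force: [-1.2, 0.1, -0.4]
opening: 0.995
clock: 15.18
tool_pos: [0.5989, -0.0161, 0.0484]
tool_rot: [1.0, -0.011, 0.0, -0.0]
force: [-1.0, -0.3, -0.0]
opening: 0.998
clock: 16.42
tool_pos: [0.4237, 0.2409, 0.228]
tool_rot: [1.0, -0.009, 0.0, -0.0]
force: [-0.5, -1.0, -0.6]
opening: 0.994
edge [2.30482515e-02 6.89653756e+02] 0.6841458299822517 score [2.20580263e-02 6.89542367e+02] 0.06271031881025232 rear [2.97903327e-02 6.06680821e+02] 0.8925455272401671
score x -0.09158467190059127 rear+80 -3.1077770480355866 dyaw 0.0009902252967978753 -0.006742081133358679
```

View pics/c4.png

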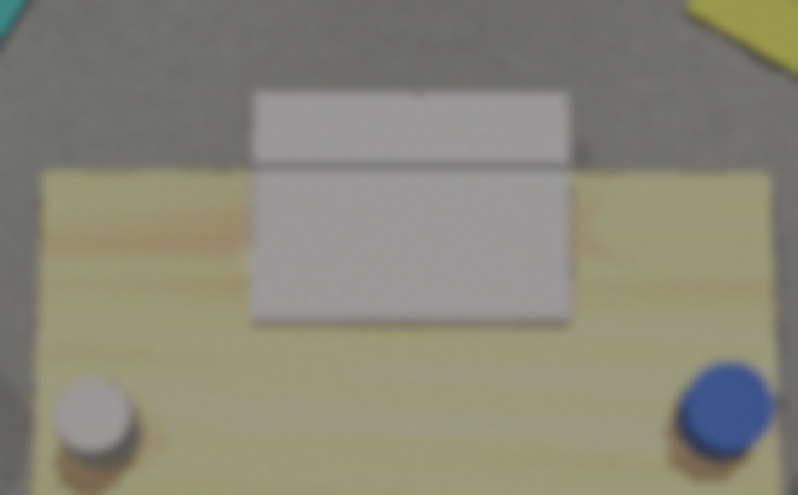

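The score line (crop row ~166) lies on the front edge (row ~170, offset by the 6 mm height parallax) and is parallel to it. The jar and spool haven't moved, and the hand is away.

Run:
```python
from h import *
p,d=cams.get_image("top")
for l,z in(("spool",.092),("jar",.105),("carton",.06),("pot",.08)):
    o=cams.outline_of("top",l)[0]; print(l,rect("top",o["pixels"],z)[0])
s=readout.observe(); print(s["clock"],s["qvel"].round(3)); print(ticket.hand_in())
```

```text
spool [ 552.15753174 -168.96473694]
jar [656.57141113 -21.64608765]
carton [ 547.25537109 -276.79968262]
pot [568.35412598 240.41989136]
16.775 [-0.001  0.003  0.004 -0.001  0.001 -0.001]
the job is handed in; nothing more can be done
None
```

I pushed the sheet flat across the stand with both open fingertips on its rear side, in two pushes with a measurement in between. I then moved the hand away and handed the job in at 16.8 s of the 48 s; `hand_in` gives no verdict.

**Score line:** The last check put it 0.1 mm short of the front edge (limit 6 mm), parallel to within 0.001 rad (limit 0.07). Sideways it is only a few millimetres from the edge's middle.

**Bystanders:** Spool, carton and pot measured within about 2.5 mm of where they started. The jar's final network check failed: it reported the white sheet instead, at about (657, -22) mm. In the last picture the jar stands in its old place.

**Disagreements:**
- A second check from the sheet's rear side gave -3.1 mm. That fit was noisier because the side lay near the border of its search window, and it is still within the limit.
- The front edge itself differed by about 1 mm between two ways of measuring it.

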